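# Change the press die to match a sample blank

### The job

The brass blank on the black pad is the sample. The die in the lane next to the press may stick out over the runway: push it back into its lane first, then line the blue shuttle up with the steel die whose opening has the sample's shape and slide that die across onto it without lifting it out, so that its near edge runs under the retaining lip and its tail drops flat behind the sill. Then push the shuttle fully home under the green press, leaving the other dies inside their lanes and the blanks and everything else where they are.

Things in the scene. Friction and masses are not known exactly. Their poses are not given: they have to be found in the camera images.
- rig: Fixed die changer on a grey base plate 242 x 380 x 8 mm that lies on thick planks, whose top is at the height of this origin. Origin: near the middle of the base's underside; x points across it, away from the robot, y along it to the robot's left, z up (it may be turned a little). Far half: wooden rack of three lanes. Near half: runway of the shuttle, along y. At the +y end a low green press.
- rack (a point): Middle of the rack deck's front edge, axes as the rig's, 22 mm above the planks. Lanes run along x, 110 mm long from here, open towards the runway, closed at the far end, 79 mm wide between 5 mm thick walls that stand 9 mm above the deck. Lane centres at y = -0.084, 0 and +0.084 from here.
- press_ram (a point): Centre of the underside of the fixed press ram (40 mm diameter), 42 mm above the planks, axes as the rig's. The press column stands behind the runway; its green arm reaches from there 19 mm past this point towards the robot, is 46 mm wide in y, and its top is 80 mm above the planks.
- shuttle (a joint): Travel of the blue shuttle along the rig's +y, in m: it faces the lane centres at 0, 0.084 and 0.168 (the lane at the -y end is 0); 0.276 is fully home against its stop under the press (limits -0.006 and 0.276). It slides with about 2.5 N of friction and stays where it is left.
- shuttle_bed (a point): Centre of the floor of the shuttle's pocket, 14.5 mm above the planks, axes as the rig's. The pocket is 100 mm long (x) and 80 mm wide. A die slid in along -x from its lane, 117 mm or so, dips over the sill at the far end, runs under the lip at the near end until it meets the wall there, and its tail drops (or is pressed) down behind the sill.
- shuttle_lip (a point): Middle of the edge of the steel retaining lip at the pocket's near end. It reaches 10 mm over the pocket; its underside is 17.5 mm and its top 22.5 mm above the pocket floor (37 mm above the planks).
- shuttle_sill (a point): Middle of the sill's top, at the pocket's far end, towards the rack: 6 mm above the pocket floor, 1.5 mm below the rack deck, 6 mm thick, with a 5 mm gap to the deck. Guides on both sides flare out to about 88 mm at the mouth and stand 30 mm above the planks.
- shuttle_knob (a point): Middle of the black upright knob on the shuttle's lip, at its near side: 15 mm diameter, standing from 37 to 66 mm above the planks; this point is 54 mm above the planks. Push or hold it to move the shuttle.
- job_pad: Black rubber pad 70 x 70 x 3 mm, fixed on the planks beside the rack (at the rig's -y end). The brass blank on it is the sample. Origin: centre of its underside.
- die_round: Steel die plate, 96 mm long (along its lane, x), 76 mm wide, 14 mm thick, about 0.3 kg, with a round opening of 54 mm diameter (its near wall 27 mm from the centre), right through. Lies flat in one of the lanes; in the lane next to the press it may stick out up to 34 mm past the deck, in the others it is 0 to 10 mm from the far end. Origin: centre of its underside; z up.
- die_square: Steel die plate, 96 mm long (along its lane, x), 76 mm wide, 14 mm thick, about 0.3 kg, with a square opening of 48 x 48 mm (near wall 24 mm from the centre), right through. Lies flat in one of the lanes; in the lane next to the press it may stick out up to 34 mm past the deck, in the others it is 0 to 10 mm from the far end. Origin: centre of its underside; z up.
- die_triangle: Steel die plate, 96 mm long (along its lane, x), 76 mm wide, 14 mm thick, about 0.3 kg, with a triangular opening, its 60 mm side towards the runway 26 mm from the centre, its tip away from the robot 26 mm from the centre, right through. Lies flat in one of the lanes; in the lane next to the press it may stick out up to 34 mm past the deck, in the others it is 0 to 10 mm from the far end. Origin: centre of its underside; z up.
- blank_round: Brass blank, round, 51 mm, 5 mm thick. One of the three blanks lies on the black pad (the sample); the others lie in a low grey tray at the other end of the rig. Origin: centre of its underside.
- blank_square: Brass blank, square, 45 mm, 5 mm thick. One of the three blanks lies on the black pad (the sample); the others lie in a low grey tray at the other end of the rig. Origin: centre of its underside.
- blank_triangle: Brass blank, triangle, about 56 x 49 mm, 5 mm thick. One of the three blanks lies on the black pad (the sample); the others lie in a low grey tray at the other end of the rig. Origin: centre of its underside.
- polish_tin: Bystander: red round tin, 64 mm diameter, 30 mm high. Origin: centre of its underside.
- tape_roll: Bystander: roll of masking tape, 69 mm diameter, 19 mm high. Origin: centre of its underside.
- white_tin: Bystander: white round tin, 54 mm diameter, 24 mm high. Origin: centre of its underside.
- wax_block: Bystander: green wax block 32 x 72 x 22 mm. Origin: centre of its underside.
- flat_file: Bystander: flat file 11 x 160 x 8 mm, lying in front of the rig. Origin: centre of its underside.
- tweezers: Bystander: steel tweezers 16 x 121 x 11 mm, lying in front of the rig. Origin: centre of its underside.

How it is judged:
By the outcome, as a careful person would: the job done as asked, in the order asked, and still so for the second after the job is handed in, with the robot touching nothing.
It also fails if it takes over 64 s, if anything falls off the work surface, if the arm or the gripper's body presses on something with over 40 N, if the wrist force passes 120 N, or if a joint passes its speed limit or range.

### The arm

A 6-joint arm with a two-finger parallel gripper is mounted at the origin on a cart in front of the work surface, level with it; the furniture and walls round the work are solid. World frame = base frame: x ahead of the robot, y to its left, z up, the work surface at z = 0. Lengths are in m, angles in degrees, forces in N, time in s.
With the tool pointing down it reaches from about 0.4 to 0.825 m from the base axis. Payload 7 kg.
Tool frame: the origin (TCP) lies at the very end of the fingers, on their centre line; the grasp point (between the pads) lies 19 mm behind it (ctrl.pinch_z is the distance from the TCP to the grasp point, in m); z points along the fingers, x is the direction in which the jaws open and shut, and the axes are right-handed (so a half turn about z gives the same grasp; the last joint's range is limited). The gripper opens to 88 mm and grips with 3 to 60 N. Pads are 19 mm wide; open, the fingers measure 130 mm over their backs; the gripper's body (78 mm by 193 mm) begins 47 mm behind the grasp point.
Start: joints at [93.742, 20.546, 0.682, 0, -70.136, -16.507], TCP at [0.149, 0.658, 0.227] pointing down, gripper open.
Joint ranges: [-176.03, 176.03], [-82.01, 121.73], [-58.28, 71.71], [-173.87, 95.51], [-174.79, -0.11], [-173.66, 173.66]. Speed limits (degrees/s): [136.94, 136.94, 172.46, 180, 180, 180].

### API

Orientations are given as [roll, pitch, yaw] about the fixed x, y, z axes, in that order (R = Rz(yaw) Ry(pitch) Rx(roll)).
In Python, from plant import ctrl gives the robot as it stands.
- The arm moves only by the tool carry_out, never from a script. Its argument "increments" is a list of rows, each a list of 7 numbers: the turn, a rotation vector about the world's x, y, z in degrees, then the shift along the world's x, y, z in mm, then the closure, from 0 (fully open) to 1 (shut). In form: [[ax, ay, az, dx, dy, dz, grip], ...]. A call has 1 to 20 rows; each row is the pose to reach, as a shift and turn from the pose commanded when the call began; what a row does not reach only later rows make up. A row lasts 1/8 s, in which the tool goes at most 62.5 mm and 10.7 degrees, less where a joint would pass 70% of its speed; a pose out of reach is approached as far as the arm can. A call with a gripper value outside its range is refused whole. The fingers move at their own pace and stop on an object; the grip force is fixed at half the most. Time passes only in rows, so rows that repeat a pose let the fingers close. It gives the time, the measured TCP pose, the force and the opening at its end, in the units of the state.
- ctrl.get_obs(): the state, without advancing time (a new reading comes with each control period).
- ctrl.snapshot(name): name is "scene" or "top" or "wrist"; returns a dict with "pixels" (384x512x3 uint8, blue, green, red), "intrinsics" (3x3 intrinsics, pixels), "rvec" (rotation vector, rad) and "tvec" (3), from world to camera coordinates, as OpenCV has them; the wrist camera has in their place "hand_eye" (4x4, takes a point from camera to tool coordinates, whose origin is the TCP and whose axes are the tool frame's). Camera axes: x right, y down, z forward; pixel columns grow to the right and rows downward; lengths in m; the calibration is good to about 2 mm. A picture is of the moment at which its call begins: read the wrist's pose just before it. There is no depth.
- ctrl.close_job(): hands the job in, once; it reports no verdict.
Trained networks look in a picture, given as the dict that the camera call returned (one of the last four; its "shot" number tells which), for a name from the list of things; names that differ only in an ending like _2 or _b are one class to them, and where a whole thing is asked for, a point or a joint stands for the part that bears it (a point fixed in the world has none). Each returns a list of dicts, best first, with "confidence" (0 to 1); they miss things now and then, are a little off and sometimes report something else, mostly with a low value. They report only what shows in the picture. A call takes as long as a camera call.
- ctrl.search_frame(picture, label): "centre" ([x, y, z] in m, in world coordinates, good to about 4 mm: the middle of the surface that is visible of it).
- ctrl.outline_of(picture, label): "pixels" (384x512 bool, what is visible of it).
The state is a dict: "clock": time; "joint_pos": joint angles; "qvel": joint speeds; "tau": joint torques, N m; "tool_pos": TCP position; "orientation": TCP orientation; "force": force on the tool from outside, world axes, zero at the start; "moment": the same for the moment, N m; "opening": finger opening in m.
Only numpy, scipy, OpenCV 4.12 (cv2) and the standard library are available. Lean on these libraries where they do the work, as an engineer would, in place of code of your own. Each camera call takes 0.05 s, during which the arm holds its last target. There are 200 camera calls.

## Working session

There is one attempt and no reset: what is moved stays moved. The work goes in short steps, Python scripts to look and compute and a tool call to move; the robot and the scene stay as the last step left them, time stands still between calls to the robot, and variables do not carry over. Pictures are saved under pics/ and viewed, about 8 in all and at most 12, crops included, and the job is handed in when it is done.

Besides the shell and the picture viewer there is one more tool, called as name(argument=value, ...), one argument or row to a line, values as JSON. carry_out: Moves the arm, as the interface text tells. Its arguments: {"type":"object","properties":{"increments":{"type":"array"}},"required":["increments"]}

```bash
mkdir -p pics; cat > h.py <<'E'
import numpy as np, cv2
from plant import ctrl
def proj(s,P):
    P=np.atleast_2d(np.float64(P)); return cv2.projectPoints(P,np.float64(s["rvec"]),np.float64(s["tvec"]),np.float64(s["intrinsics"]),None)[0].reshape(-1,2)
def back(s,uv,z):
    R=cv2.Rodrigues(np.float64(s["rvec"]))[0];t=np.float64(s["tvec"]).ravel();K=np.float64(s["intrinsics"])
    uv=np.atleast_2d(np.float64(uv));d=np.c_[uv,np.ones(len(uv))]@np.linalg.inv(K).T@R;c=-R.T@t
    return c+d*((z-c[2])/d[:,2])[:,None]
E
python3 - <<'E'
from h import *
o=ctrl.get_obs();print(o)
for n in("top","scene"):
    s=ctrl.snapshot(n);cv2.imwrite(f"pics/{n}0.png",cv2.resize(s["pixels"],(800,600),interpolation=cv2.INTER_CUBIC))
    R=cv2.Rodrigues(np.float64(s["rvec"]))[0];print(n,-R.T@np.ravel(s["tvec"]),R[2])
    for l in"rig rack press_ram shuttle shuttle_bed shuttle_lip shuttle_sill shuttle_knob job_pad die_round die_square die_triangle blank_round blank_square blank_triangle polish_tin tape_roll white_tin wax_block flat_file tweezers".split():
        r=ctrl.search_frame(s,l);print(l,[(np.round(x["centre"],4).tolist(),round(x["confidence"],2)) for x in r[:2]])
E
```

```text
{'clock': 0.0, 'joint_pos': array([ 9.37419506e+01,  2.05890899e+01,  6.32667561e-01, -1.89423853e-02,
       -7.01343489e+01, -1.65063430e+01]), 'qvel': array([ 0.02455594,  0.02532584, -0.09126138,  0.06490529,  0.00968289,
        0.00667257]), 'tau': array([-9.23497246e-04, -5.82717991e+01,  2.93057799e+01,  6.99729323e+00,
        7.03147991e-03, -1.64432313e-04]), 'tool_pos': array([0.14906811, 0.65783318, 0.22564445]), 'orientation': array([-1.79991281e+02, -9.20901457e-02, -1.02770851e+02]), 'force': array([-0.34024321,  0.48942499,  0.02932103]), 'moment': array([-0.00952998,  0.03249819,  0.04982565]), 'opening': 0.08750508686564296}
top [ 0.44781378 -0.00602096  1.23826837] [ 0.09748173  0.00410727 -0.99522884]
rig [([0.5156, -0.0454, 0.0449], 0.59)]
rack [([0.5123, -0.0437, 0.0424], 0.98)]
press_ram [([0.5162, -0.0484, 0.0475], 0.89)]
shuttle [([0.4888, -0.1369, 0.0427], 0.65)]
shuttle_bed [([0.4905, -0.1429, 0.0428], 0.9), ([0.5141, -0.046, 0.0428], 0.72)]
shuttle_lip [([0.4864, -0.1445, 0.0435], 0.76)]
shuttle_sill [([0.4887, -0.1414, 0.0453], 0.63)]
shuttle_knob [([0.4
[... 1189 characters left out ...]
0.56)]
shuttle_knob [([0.4854, -0.1467, 0.0491], 0.82)]
job_pad [([0.5494, -0.2901, 0.0335], 0.61), ([0.4499, -0.2928, 0.0528], 0.56)]
die_round [([0.5947, -0.1036, 0.0649], 0.81)]
die_square [([0.6122, -0.1924, 0.0679], 0.75)]
die_triangle [([0.5757, -0.0293, 0.0662], 0.96)]
blank_round [([0.4674, 0.3075, 0.0378], 0.52), ([0.7035, -0.1951, 0.0582], 0.51)]
blank_square []
blank_triangle [([0.4865, -0.1495, 0.0392], 0.69), ([0.5314, -0.2858, 0.0344], 0.54)]
polish_tin [([0.7073, -0.1975, 0.0593], 0.94)]
tape_roll [([0.7133, -0.1114, 0.0499], 0.96)]
white_tin [([0.6994, -0.0258, 0.05], 0.76)]
wax_block [([0.4502, -0.296, 0.0516], 0.73)]
flat_file [([0.3667, -0.1842, 0.0394], 0.68)]
tweezers []
```

View pics/top0.png

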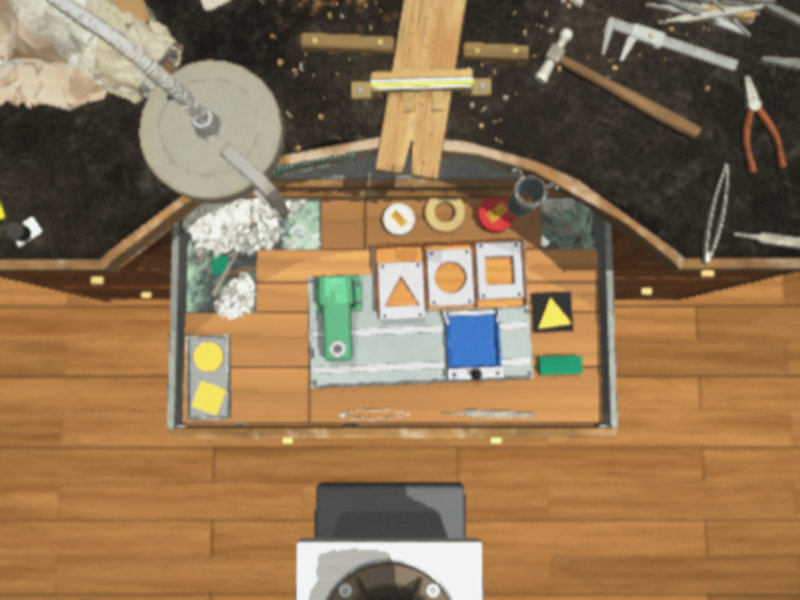

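View pics/scene0.png

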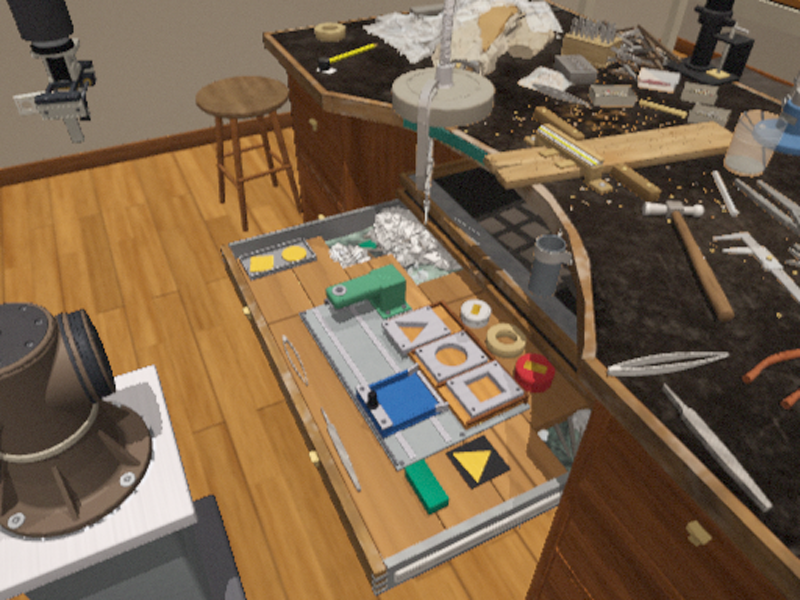

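The sample is the triangle (yellow, at 552,313 in the top view). The triangle die (401,290) is in the press-side lane and sticks out. The shuttle is near the -y end. I'll measure the wrist camera and planks next.

```bash
python3 - <<'E'
from h import *
s=ctrl.snapshot("wrist");print(np.round(s["hand_eye"],3).tolist(),s["intrinsics"])
cv2.imwrite("pics/w0.png",s["pixels"])
t=ctrl.snapshot("top")
for uv in[(310,277),(313,387),(530,378)]:
    print(back(t,np.array(uv)*.64,0.038).round(4))
for l in("die_triangle","die_square","die_round"):
    r=ctrl.outline_of(t,l)
    m=r[0]["pixels"].astype(np.uint8);c=max(cv2.findContours(m,0,2)[0],key=cv2.contourArea)
    (a,b),w,an=cv2.minAreaRect(c);print(l,back(t,(a,b),0.066).round(4),w,an)
E
```

```text
[[1.0, 0.001, -0.001, 0.0], [-0.0, 0.968, 0.25, -0.066], [0.002, -0.25, 0.968, -0.158], [0.0, 0.0, 0.0, 1.0]] [[291.72134484   0.         256.59098865]
 [  0.         291.72134484 192.74717685]
 [  0.           0.           1.        ]]
[[0.6054 0.1351 0.038 ]]
[[0.416  0.1281 0.038 ]]
[[ 0.4308 -0.2425  0.038 ]]
die_triangle [[ 0.5809 -0.0199  0.066 ]] (37.20352554321289, 29.662946701049805) 87.1375961303711
die_square [[ 0.6152 -0.1901  0.066 ]] (36.0, 30.0) 90.0
die_round [[ 0.602 -0.104  0.066]] (36.0, 29.0) 90.0
```

View pics/w0.png

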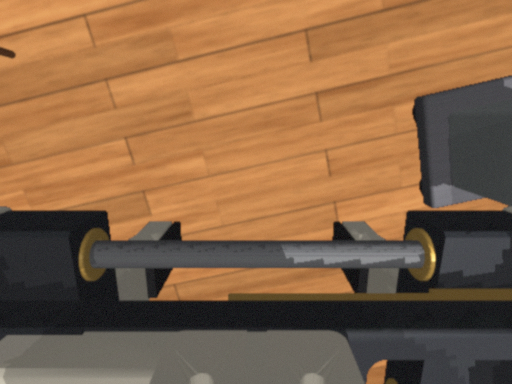

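carry_out(
  increments=[
    [0,0,15,271,-308,24,1],
    [0,0,15,271,-308,24,1],
    [0,0,15,271,-308,24,1],
    [0,0,15,271,-308,24,1],
    [0,0,15,271,-308,24,1],
    [0,0,15,271,-308,24,1],
    [0,0,15,271,-308,24,1],
    [0,0,15,306,-713,24,1],
    [0,0,15,306,-713,24,1],
    [0,0,15,306,-713,24,1],
    [0,0,15,306,-713,24,1],
    [0,0,15,306,-713,24,1],
    [0,0,15,306,-713,24,1],
    [0,0,15,306,-713,24,1],
    [0,0,15,306,-713,24,1],
    [0,0,15,306,-713,24,1],
    [0,0,15,306,-713,24,1],
  ],
)

```text
clock: 4.58
tool_pos: [0.4552, -0.0539, 0.2506]
orientation: [-180.0, 0.0, -87.7]
force: [-1.3, -0.3, 0.5]
opening: 0.0002
```

```bash
cat >> h.py <<'E'
from scipy.spatial.transform import Rotation as Ro
def wrist():
    o=ctrl.get_obs();s=ctrl.snapshot("wrist")
    T=np.eye(4);T[:3,:3]=Ro.from_euler("xyz",o["orientation"],degrees=True).as_matrix();T[:3,3]=o["tool_pos"]
    W=np.linalg.inv(T@np.array(s["hand_eye"]));s["rv"]=0
    d=dict(s);d["rvec"]=cv2.Rodrigues(W[:3,:3])[0];d["tvec"]=W[:3,3];return s,d
E
python3 - <<'E'
from h import *
s,d=wrist();np.savez("w1.npz",rvec=d["rvec"],tvec=d["tvec"],intrinsics=d["intrinsics"],pixels=d["pixels"])
cv2.imwrite("pics/w1.png",cv2.resize(s["pixels"],(800,600),interpolation=cv2.INTER_CUBIC))
for l in"rack shuttle shuttle_bed shuttle_knob die_round die_square die_triangle blank_triangle job_pad press_ram".split():
    r=ctrl.search_frame(s,l);print(l,[(np.round(x["centre"],4).tolist(),round(x["confidence"],2)) for x in r[:2]])
E
```

```text
rack [([0.5154, -0.0384, 0.0495], 0.75)]
shuttle [([0.4873, -0.1454, 0.0458], 0.64)]
shuttle_bed [([0.4877, -0.1421, 0.0458], 0.84)]
shuttle_knob [([0.4924, -0.1435, 0.0455], 0.56)]
die_round [([0.5991, -0.1073, 0.0676], 0.88)]
die_square [([0.6052, -0.1926, 0.065], 0.69)]
die_triangle [([0.5889, -0.02, 0.0687], 0.72)]
blank_triangle [([0.5347, -0.2804, 0.034], 0.91), ([0.49, -0.1402, 0.0464], 0.27)]
job_pad [([0.553, -0.2809, 0.0325], 0.82)]
press_ram [([0.5181, -0.0422, 0.049], 0.71)]
```

View pics/w1.png

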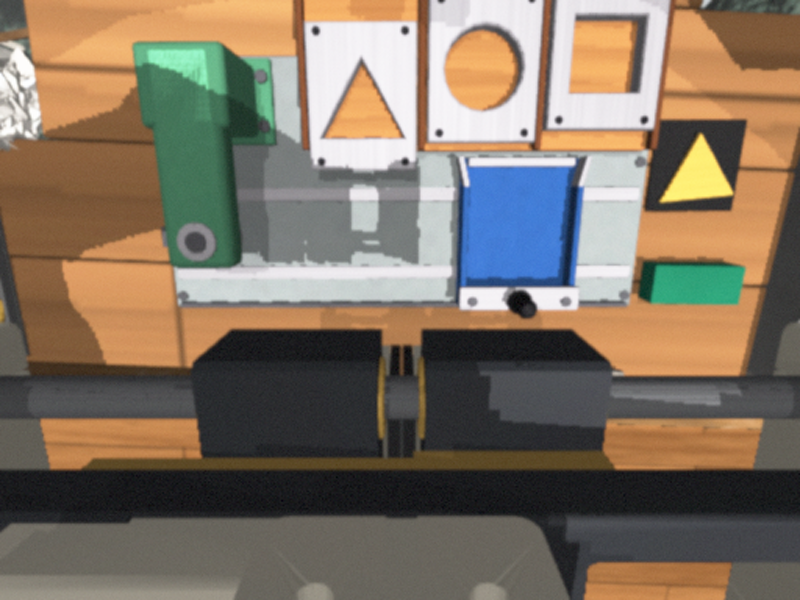

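```bash
python3 - <<'E'
from h import *
d=dict(np.load("w1.npz"));z0=.030
a=np.deg2rad(2.3);R=np.array([[np.cos(a),-np.sin(a)],[np.sin(a),np.cos(a)]])
def f(n,uv,h):
    p=back(d,np.array(uv)*.64,z0+h)[0][:2];print(n,p.round(4),'rig',(R.T@p).round(4))
for n,uv,h in[("base nl",(176,305),.008),("base nr",(645,306),.008),("lip nl",(460,308),.037),("lip nr",(578,307),.037),("lip fl",(461,288),.037),("lip fr",(577,288),.037),
("knobtop",(517,299),.066),("sill l",(470,160),.0205),("sill r",(575,160),.0205),("tri nl",(304,168),.036),("tri nr",(415,168),.036),("open l",(322,138),.036),("open r",(405,138),.036),("open tip",(362,58),.036),("deck l",(425,148),.022),("deck r",(655,151),.022),("wall12",(541,150),.031),("wall01",(422,150),.031),("wallR",(656,150),.031),("wallL",(300,150),.031),("rd nl",(426,142),.036),("rd nr",(535,142),.036),("ram front",(237,265),.08),("arm l",(172,266),.08)]:f(n,uv,h)
cv2.imwrite("pics/c1.png",cv2.resize(d["pixels"][90:210,180:430],(800,384),interpolation=cv2.INTER_CUBIC))
E
```

```text
base nl [0.4145 0.1348] rig [0.4196 0.118 ]
base nr [ 0.4298 -0.2594] rig [ 0.419  -0.2764]
lip nl [ 0.4294 -0.1001] rig [ 0.4251 -0.1172]
lip nr [ 0.434  -0.1914] rig [ 0.426  -0.2086]
lip fl [ 0.4454 -0.0997] rig [ 0.441  -0.1175]
lip fr [ 0.449  -0.1885] rig [ 0.4411 -0.2064]
knobtop [ 0.4454 -0.1356] rig [ 0.4396 -0.1534]
sill l [ 0.5403 -0.1015] rig [ 0.5357 -0.1231]
sill r [ 0.5434 -0.1802] rig [ 0.5358 -0.2019]
tri nl [0.5291 0.0199] rig [ 0.5294 -0.0014]
tri nr [ 0.5323 -0.0602] rig [ 0.5295 -0.0815]
open l [0.5501 0.0068] rig [ 0.5499 -0.0152]
open r [ 0.5525 -0.0521] rig [ 0.5499 -0.0742]
open tip [ 0.6028 -0.0206] rig [ 0.6015 -0.0447]
deck l [ 0.5473 -0.0673] rig [ 0.5442 -0.0892]
deck r [ 0.5521 -0.2382] rig [ 0.5421 -0.2602]
wall12 [ 0.5487 -0.1509] rig [ 0.5422 -0.1728]
wall01 [ 0.5452 -0.0648] rig [ 0.5422 -0.0866]
wallR [ 0.552  -0.2341] rig [ 0.5422 -0.2561]
wallL [0.5416 0.0237] rig [0.5421 0.0019]
rd nl [ 0.5504 -0.0671] rig [ 0.5472 -0.0892]
rd nr [ 0.5535 -0.1446] rig [ 0.5472 -0.1667]
ram front [0.4644 0.0559] rig [0.4662 0.0372]
arm l [0.4619 0.0991] rig [0.4655 0.0805]
```

View pics/c1.png

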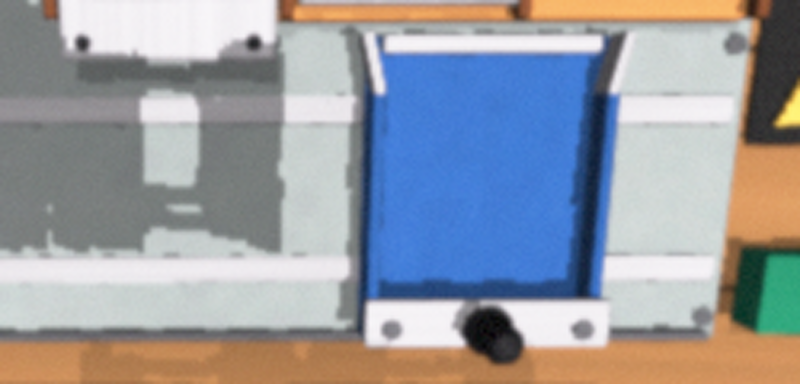

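The picture shows the triangle die's near edge about 13 mm past the deck. The shuttle is at roughly 0.05 travel and the knob top is at (528,310). The rig yaw is 2.3° and the planks are at z = 0.030. First I'll push the die back.

carry_out(
  increments=[
    [0,0,0,46,32,-60,1],
    [0,0,0,46,32,-110,1],
    [0,0,0,46,32,-150,1],
    [0,0,0,46,32,-193,1],
    [0,0,0,46,32,-193,1],
    [0,0,0,54,32,-193,1],
    [0,0,0,62,32,-193,1],
    [0,0,0,67,33,-193,1],
    [0,0,0,72,33,-193,1],
    [0,0,0,77,33,-193,1],
    [0,0,0,82,33,-193,1],
    [0,0,0,85,33,-193,1],
    [0,0,0,85,33,-193,1],
    [0,0,0,85,33,-193,1],
  ],
)

```text
clock: 6.88
tool_pos: [0.5408, -0.0215, 0.0576]
orientation: [-179.9, 0.0, -87.8]
force: [0.4, -0.4, -0.2]
opening: 0.0005
```

carry_out(
  increments=[
    [0,0,0,-15,0,0,1],
    [0,0,0,-15,0,60,1],
    [0,0,0,-50,-20,120,0],
    [0,0,0,-90,-60,140,0],
    [0,0,0,-90,-60,140,0],
    [0,0,0,-90,-60,140,0],
    [0,0,0,-90,-60,140,0],
  ],
)

```text
clock: 7.75
tool_pos: [0.4502, -0.0813, 0.1968]
orientation: [179.9, -0.0, -87.7]
force: [0.3, -0.4, -0.7]
opening: 0.0445
```

```bash
python3 - <<'E'
from h import *
s,d=wrist();np.savez("w2.npz",rvec=d["rvec"],tvec=d["tvec"],intrinsics=d["intrinsics"],pixels=d["pixels"])
cv2.imwrite("pics/w2.png",cv2.resize(s["pixels"],(800,600),interpolation=cv2.INTER_CUBIC))
print(ctrl.get_obs())
E
```

```text
{'clock': 7.8, 'joint_pos': array([ 1.45482304e+01,  1.04627641e+00, -2.80699538e+01, -6.15552152e-03,
       -6.09720640e+01,  7.77181888e+01]), 'qvel': array([ 0.14521482,  0.48918004,  0.19736101,  0.05227903, -0.23406356,
        0.05795456]), 'tau': array([-1.67501452e-01, -2.97226506e+01,  2.72981554e+01,  6.42326653e+00,
        7.90834730e-02, -6.01056323e-03]), 'tool_pos': array([ 0.4502603 , -0.08126711,  0.19666132]), 'orientation': array([ 1.79912582e+02, -1.35273897e-02, -8.77365616e+01]), 'force': array([ 0.13556   ,  0.05330108, -0.46552951]), 'moment': array([-0.00026688, -0.01916605, -0.01561654]), 'opening': 0.049200169920245396}
```

View pics/w2.png

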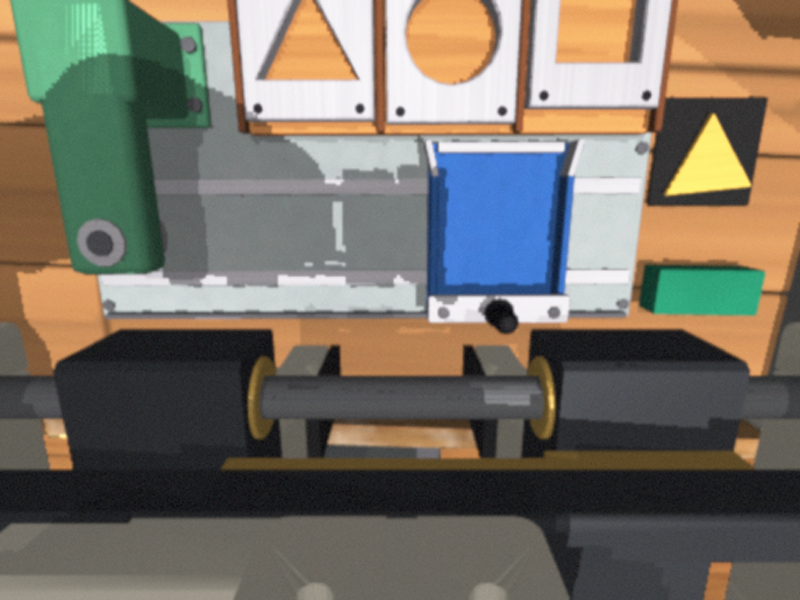

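```bash
python3 - <<'E'
from h import *
d=dict(np.load("w2.npz"));z0=.030
a=np.deg2rad(2.3);R=np.array([[np.cos(a),-np.sin(a)],[np.sin(a),np.cos(a)]])
def f(n,uv,h):
    p=back(d,np.array(uv)*.64,z0+h)[0][:2];print(n,p.round(4),'rig',(R.T@p).round(4))
for n,uv,h in[("base nl",(103,315),.008),("base nr",(631,316),.008),("lip nl",(429,321),.037),("lip nr",(568,321),.037),("lip fl",(430,297),.037),("knobtop",(507,322),.066),("knobbase",(494,308),.037),
("tri nl",(249,121),.036),("tri nr",(376,122),.036),("open l",(260,80),.036),("open r",(358,80),.036),("deck l",(250,132),.022),("deck r",(520,133),.022),("wall01",(380,130),.031),("wall12",(522,130),.031),("wallR",(661,132),.031),("wallL",(242,131),.031),("rd",(452,122),.036),("pad",(748,206),.003),("sill l",(430,143),.03),("sill r",(578,143),.03),("ramcentre",(102,242),.08)]:f(n,uv,h)
E
```

```text
base nl [0.4152 0.1338] rig [0.4203 0.117 ]
base nr [ 0.4298 -0.2478] rig [ 0.4195 -0.2649]
lip nl [ 0.4289 -0.1   ] rig [ 0.4246 -0.1172]
lip nr [ 0.4326 -0.1915] rig [ 0.4246 -0.2087]
lip fl [ 0.4452 -0.0998] rig [ 0.4409 -0.1176]
knobtop [ 0.4389 -0.1441] rig [ 0.4328 -0.1616]
knobbase [ 0.4395 -0.142 ] rig [ 0.4334 -0.1595]
tri nl [0.5482 0.0134] rig [ 0.5482 -0.0086]
tri nr [ 0.5506 -0.0619] rig [ 0.5476 -0.0839]
open l [0.5708 0.0061] rig [ 0.5706 -0.0168]
open r [ 0.573  -0.0508] rig [ 0.5705 -0.0738]
deck l [0.5433 0.0176] rig [ 0.5435 -0.0043]
deck r [ 0.5493 -0.1513] rig [ 0.5428 -0.1732]
wall01 [ 0.5467 -0.0641] rig [ 0.5437 -0.086 ]
wall12 [ 0.5501 -0.1501] rig [ 0.5436 -0.1721]
wallR [ 0.5523 -0.2344] rig [ 0.5424 -0.2564]
wallL [0.5428 0.0195] rig [ 0.5432 -0.0023]
rd [ 0.5523 -0.1069] rig [ 0.5476 -0.129 ]
pad [ 0.5103 -0.318 ] rig [ 0.4971 -0.3382]
sill l [ 0.5405 -0.0949] rig [ 0.5363 -0.1165]
sill r [ 0.5441 -0.1854] rig [ 0.5362 -0.2071]
ramcentre [0.4791 0.0809] rig [0.482  0.0616]
```

carry_out(
  increments=[
    [0,0,0,-11,-63,-20,0.5],
    [0,0,0,-11,-63,-60,0.5],
    [0,0,0,-11,-63,-100,0.5],
    [0,0,0,-11,-63,-125,0.5],
    [0,0,0,-11,-63,-125,1],
    [0,0,0,-11,-63,-125,1],
    [0,0,0,-11,-63,-125,1],
    [0,0,0,-11,-63,-125,1],
    [0,0,0,-11,-63,-125,1],
  ],
)

```text
clock: 8.93
tool_pos: [0.4394, -0.1447, 0.0728]
orientation: [-179.9, 0.0, -87.8]
force: [1.3, -0.7, -0.2]
opening: 0.0135
```

carry_out(
  increments=[
    [0,0,0,0,5,0,1],
    [0,0,0,-1,17,0,1],
    [0,0,0,-1,32,0,1],
    [0,0,0,-2,47,0,1],
    [0,0,0,-2,62,0,1],
    [0,0,0,-3,77,0,1],
    [0,0,0,-4,92,0,1],
    [0,0,0,-4,105,0,1],
    [0,0,0,-5,113,0,1],
    [0,0,0,-5,117,0,1],
    [0,0,0,-5,117,0,1],
    [0,0,0,-5,117,0,1],
  ],
)

```text
clock: 10.42
tool_pos: [0.4345, -0.0271, 0.0727]
orientation: [-180.0, 0.1, -87.8]
force: [-1.0, 1.9, 5.2]
opening: 0.014
```

carry_out(
  increments=[
    [0,0,0,0,0,0,0.5],
    [0,0,0,0,0,0,0.5],
    [0,0,0,0,0,0,0.5],
    [0,0,0,0,0,40,0.5],
    [0,0,0,0,0,90,0.2],
    [0,0,0,20,0,120,0],
    [0,0,0,20,0,120,0],
    [0,0,0,20,0,120,0],
  ],
)

```text
clock: 11.42
tool_pos: [0.4533, -0.0279, 0.1917]
orientation: [179.9, 0.0, -87.8]
force: [-0.2, 0.2, -0.8]
opening: 0.0783
```

```bash
python3 - <<'E'
from h import *
s,d=wrist();np.savez("w3.npz",rvec=d["rvec"],tvec=d["tvec"],intrinsics=d["intrinsics"],pixels=d["pixels"])
cv2.imwrite("pics/w3.png",cv2.resize(s["pixels"],(800,600),interpolation=cv2.INTER_CUBIC))
E
```

```text
(no output)
```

View pics/w3.png

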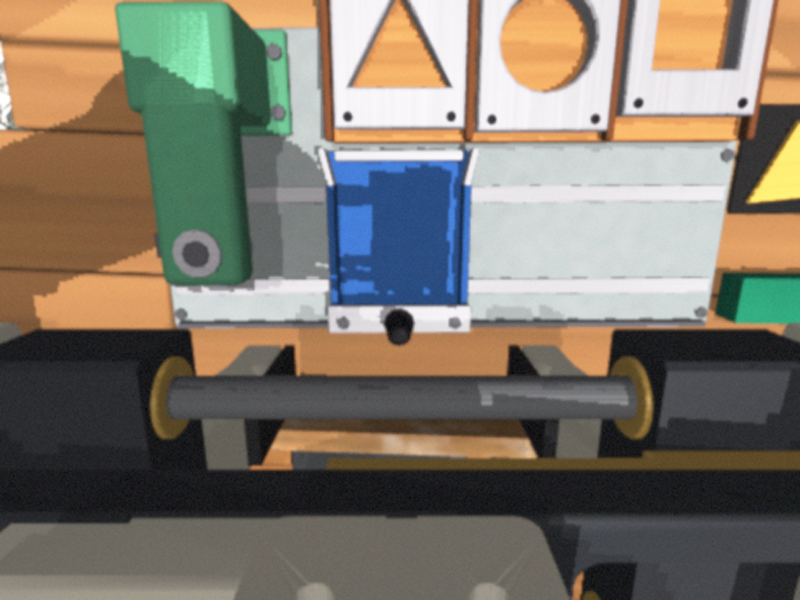

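Picture shows the shuttle (lip 330–469) centred on the triangle die (329–469). The closed fingers (about 42 x 19 mm) are too big for the triangle. I'll tilt 15° with the jaws open and dip only the +y finger into the opening.

carry_out(
  increments=[
    [-5,-0.2,0,60,-48,0,0],
    [-10,-0.4,0,110,-48,0,0],
    [-15,-0.6,0,132,-48,0,0],
    [-15,-0.6,0,132,-48,-40,0],
    [-15,-0.6,0,132,-48,-79,0],
    [-15,-0.6,0,132,-48,-79,0],
    [-15,-0.6,0,132,-48,-79,0],
  ],
)

```text
clock: 12.35
tool_pos: [0.5865, -0.0757, 0.1143]
orientation: [-180.0, -15.0, -87.7]
force: [0.5, 0.3, 0.9]
opening: 0.0877
```

```bash
python3 - <<'E'
from h import *
o=ctrl.get_obs();print(o["tool_pos"],o["orientation"],o["opening"],o["force"])
s,d=wrist()
im=d["pixels"].copy()
Rt=Ro.from_euler("xyz",o["orientation"],degrees=True).as_matrix()
for x in(-.0437,-.065):
  for y in(-.0095,.0095):
    p=proj(d,o["tool_pos"]+Rt@[x,y,0])[0];cv2.circle(im,tuple(int(v) for v in p),2,(0,0,255),-1)
    print((o["tool_pos"]+Rt@[x,y,0]).round(4))
cv2.imwrite("pics/w4.png",cv2.resize(im,(800,600),interpolation=cv2.INTER_CUBIC))
E
```

```text
[ 0.58653427 -0.07569462  0.11434859] [-179.97742802  -15.03743438  -87.74001276] 0.08765393530711531 [0.46772678 0.26312889 0.86691048]
[ 0.5944 -0.0331  0.103 ]
[ 0.5754 -0.0339  0.103 ]
[ 0.5936 -0.0126  0.0975]
[ 0.5746 -0.0133  0.0975]
```

View pics/w4.png

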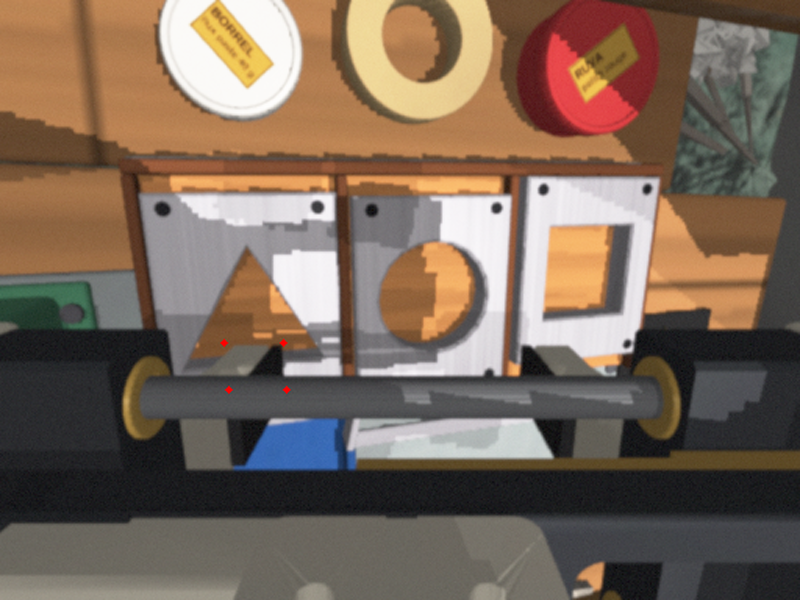

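The red dots (predicted fingertip corners) agree with the finger's edge (225–283, 345), which lies over the triangle opening. I'll descend and check the force.

carry_out(
  increments=[
    [0,0,0,0,0,-15,0],
    [0,0,0,0,0,-28,0],
    [0,0,0,0,0,-36,0],
    [0,0,0,0,0,-41,0],
    [0,0,0,0,0,-41,0],
    [0,0,0,0,0,-41,0],
  ],
)

```text
clock: 13.15
tool_pos: [0.5858, -0.0758, 0.0724]
orientation: [180.0, -15.0, -87.8]
force: [0.2, -0.1, -0.7]
opening: 0.0879
```

carry_out(
  increments=[
    [0,0,0,-3,0,0,0],
    [0,0,0,-6,0,0,0],
    [0,0,0,-11,0,0,0],
    [0,0,0,-16,-1,0,0],
    [0,0,0,-21,-1,0,0],
    [0,0,0,-26,-1,0,0],
    [0,0,0,-31,-1,0,0],
    [0,0,0,-36,-1,0,0],
    [0,0,0,-41,-2,0,0],
    [0,0,0,-46,-2,0,0],
    [0,0,0,-51,-2,0,0],
    [0,0,0,-56,-2,0,0],
    [0,0,0,-61,-2,0,0],
    [0,0,0,-66,-3,-1,0],
    [0,0,0,-66,-3,-1,0],
  ],
)

```text
clock: 15.02
tool_pos: [0.5194, -0.079, 0.0714]
orientation: [180.0, -15.0, -87.8]
force: [-0.0, -1.3, 0.9]
opening: 0.0876
```

```bash
python3 - <<'E'
from h import *
s,d=wrist()
cv2.imwrite("pics/w5.png",cv2.resize(d["pixels"],(800,600),interpolation=cv2.INTER_CUBIC))
E
```

```text
(no output)
```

View pics/w5.png

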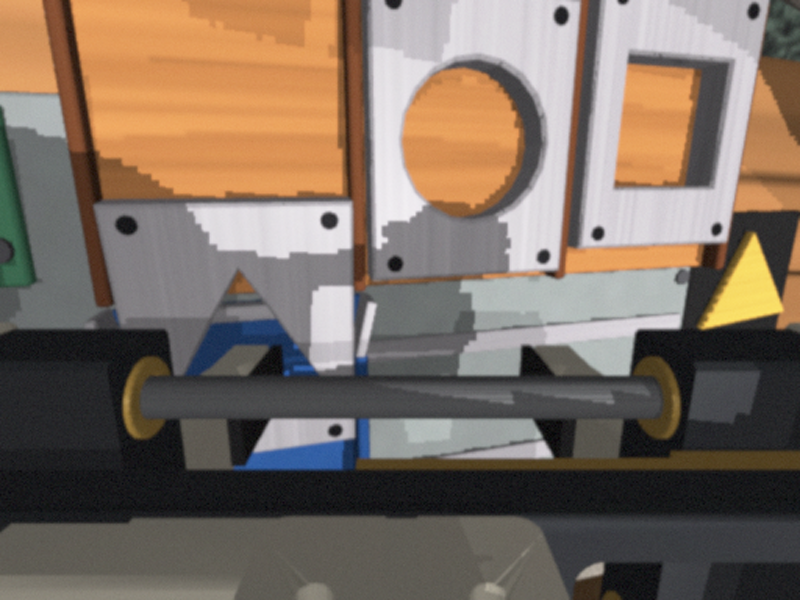

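The die is following (tail edge at row 200, straight in the lane). Continuing.

carry_out(
  increments=[
    [0,0,0,-4,0,0,0],
    [0,0,0,-8,0,-1,0],
    [0,0,0,-12,0,-1,0],
    [0,0,0,-16,-1,-2,0],
    [0,0,0,-20,-1,-2,0],
    [0,0,0,-24,-1,-3,0],
    [0,0,0,-28,-1,-3,0],
    [0,0,0,-32,-1,-4,0],
    [0,0,0,-36,-1,-4,0],
    [0,0,0,-40,-2,-4,0],
    [0,0,0,-44,-2,-4,0],
    [0,0,0,-46,-2,-4,0],
    [0,0,0,-46,-2,-4,0],
  ],
)

```text
clock: 16.7
tool_pos: [0.4734, -0.081, 0.0673]
orientation: [179.9, -15.0, -87.8]
force: [-0.4, 1.3, -0.0]
opening: 0.0876
```

carry_out(
  increments=[
    [0,0,0,-2,0,0,0],
    [0,0,0,-3,0,0,0],
    [0,0,0,-4,0,0,0],
    [0,0,0,-5,0,0,0],
    [0,0,0,-5,0,0,0],
  ],
)

```text
clock: 17.32
tool_pos: [0.4694, -0.0806, 0.0676]
orientation: [-180.0, -15.0, -87.8]
force: [2.8, -0.1, -2.4]
opening: 0.0876
```

carry_out(
  increments=[
    [0,0,0,-1,0,0,0],
    [0,0,0,-2,0,0,0],
    [0,0,0,-3,0,0,0],
    [0,0,0,-3,0,0,0],
    [0,0,0,-3,0,0,0],
  ],
)

```text
clock: 17.95
tool_pos: [0.4689, -0.0795, 0.0683]
orientation: [-179.7, -14.9, -87.8]
force: [9.9, -0.8, -5.8]
opening: 0.0875
```

```bash
python3 - <<'E'
from h import *
s,d=wrist()
cv2.imwrite("pics/w6.png",cv2.resize(d["pixels"],(800,600),interpolation=cv2.INTER_CUBIC))
E
```

```text
(no output)
```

View pics/w6.png

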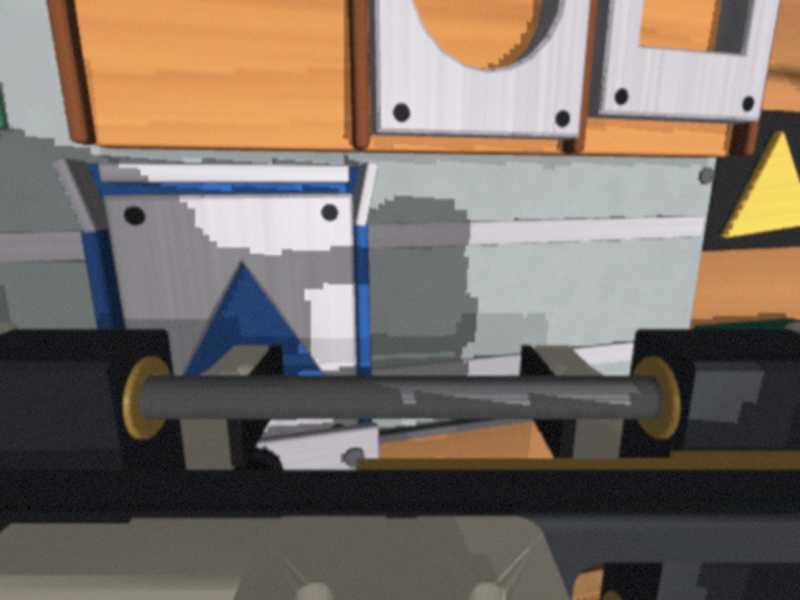

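The picture shows the tail inside the sill (blue gap at rows 185–195) and a 10 N stop force at the near wall. I'll withdraw, then press the tail gently to check its height.

carry_out(
  increments=[
    [0,0,0,5,0,0,0],
    [0,0,0,5,0,0,0],
    [0,0,0,6,0,30,0],
    [0,0,0,10,0,70,0.5],
    [5,0.2,0,30,20,80,1],
    [10,0.4,0,53,56,80,1],
    [15,0.6,0,53,56,80,1],
    [15,0.6,0,53,56,40,1],
    [15,0.6,0,53,56,10,1],
    [15,0.6,0,53,56,5,1],
    [15,0.6,0,53,56,5,1],
  ],
)

```text
clock: 19.38
tool_pos: [0.5191, -0.0248, 0.0729]
orientation: [180.0, -0.0, -87.7]
force: [-0.1, 0.6, 1.6]
opening: 0.013
```

carry_out(
  increments=[
    [0,0,0,0,0,-4,1],
    [0,0,0,0,0,-8,1],
    [0,0,0,0,0,-11,1],
    [0,0,0,0,0,-13,1],
    [0,0,0,0,0,-15,1],
    [0,0,0,0,0,-16,1],
    [0,0,0,0,0,-16,1],
  ],
)

```text
clock: 20.25
tool_pos: [0.5193, -0.025, 0.0595]
orientation: [-179.9, -0.0, -87.7]
force: [-12.1, 1.7, 33.6]
opening: 0.0005
```

carry_out(
  increments=[
    [0,0,0,0,0,30,0.5],
    [0,0,0,0,0,80,0.5],
    [0,0,0,-50,-2,85,0.5],
    [0,0,0,-84,-2,85,0.5],
    [0,0,0,-84,-2,85,0.5],
    [0,0,0,-84,-2,60,0.5],
    [0,0,0,-84,-2,35,0.5],
    [0,0,0,-84,-2,16,0.5],
    [0,0,0,-84,-2,16,1],
    [0,0,0,-84,-2,16,1],
    [0,0,0,-84,-2,16,1],
    [0,0,0,-84,-2,16,1],
    [0,0,0,-84,-2,16,1],
  ],
)

```text
clock: 21.88
tool_pos: [0.4358, -0.0265, 0.0732]
orientation: [-179.9, 0.0, -87.8]
force: [-0.3, 1.3, 6.0]
opening: 0.0135
```

carry_out(
  increments=[
    [0,0,0,0,5,0,1],
    [0,0,0,-1,15,0,1],
    [0,0,0,-1,28,0,1],
    [0,0,0,-2,41,0,1],
    [0,0,0,-2,54,0,1],
    [0,0,0,-3,67,0,1],
    [0,0,0,-3,80,0,1],
    [0,0,0,-4,91,0,1],
    [0,0,0,-4,99,0,1],
    [0,0,0,-4,103,0,1],
    [0,0,0,-4,105,0,1],
    [0,0,0,-4,106,0,1],
    [0,0,0,-4,107,0,1],
    [0,0,0,-4,107,0,1],
  ],
)

```text
clock: 23.62
tool_pos: [0.4313, 0.0805, 0.0732]
orientation: [-180.0, -0.0, -87.7]
force: [-0.7, -2.1, 9.6]
opening: 0.0132
```

carry_out(
  increments=[
    [0,0,0,0,1,0,1],
    [0,0,0,0,2,0,1],
    [0,0,0,0,3,0,1],
    [0,0,0,0,3,0,1],
  ],
)

```text
clock: 24.12
tool_pos: [0.4311, 0.0808, 0.0731]
orientation: [180.0, -0.3, -87.7]
force: [6.6, -19.0, 9.5]
opening: 0.0135
```

carry_out(
  increments=[
    [0,0,0,0,0,0,1],
    [0,0,0,0,-2,0,0.5],
    [0,0,0,0,-2,0,0.5],
    [0,0,0,0,-2,0,0.5],
    [0,0,0,0,-2,30,0.5],
    [0,0,0,0,-2,80,0.5],
    [0,0,0,10,-40,120,0.5],
    [0,0,0,10,-80,130,0.5],
    [0,0,0,10,-80,130,0.5],
    [0,0,0,10,-80,130,0.5],
  ],
)

```text
clock: 25.38
tool_pos: [0.4409, 0.0035, 0.2022]
orientation: [180.0, 0.0, -87.8]
force: [1.0, -0.5, 0.2]
opening: 0.0441
```

```bash
python3 - <<'E'
from h import *
s,d=wrist();np.savez("w7.npz",rvec=d["rvec"],tvec=d["tvec"],intrinsics=d["intrinsics"],pixels=d["pixels"])
t=ctrl.snapshot("scene")["pixels"][170:310,190:350]
a=cv2.resize(s["pixels"],(800,600),interpolation=cv2.INTER_CUBIC)[:330]
b=cv2.resize(t,None,fx=1.9,fy=1.9,interpolation=cv2.INTER_CUBIC)
c=np.zeros((600,800,3),np.uint8);c[:330]=a;c[330:330+b.shape[0],:b.shape[1]]=b
cv2.imwrite("pics/w7.png",c);print(ctrl.get_obs()["tool_pos"],ctrl.get_obs()["force"])
E
```

```text
[0.44092263 0.00388578 0.202016  ] [0.11187192 0.18442474 0.42441946]
```

View pics/w7.png

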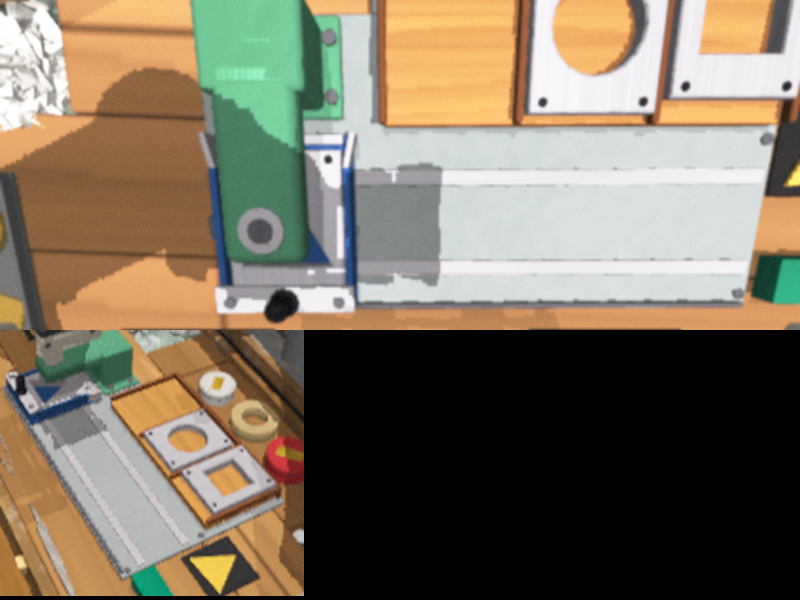

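```bash
python3 -c "
from plant import ctrl
print(ctrl.close_job())"
```

```text
the job is handed in; nothing more can be done
None
```

The triangle die, which matches the sample on the pad, is on the shuttle, and the shuttle is home under the press. I handed the job in at about 25 s of the 64 s allowed; no verdict was reported.

**What I did:**
1. I pushed the triangle die, which stuck out about 13 mm in the lane next to the press, back into its lane.
2. I held the knob and moved the shuttle in line with that lane.
3. I dipped one tilted finger into the triangular opening and slid the die across until it met the near wall.
4. I pressed its tail down, then pushed the shuttle to its stop.

**Last checks:**
- **Die slid in:** it met the near wall with a stop force of about 10 N.
- **Tail:** I met the tail at 59.5 mm above the work surface while pressing with about 34 N. I expected 58.5 mm if it lay flat, which is within the calibration error. The pictures show it inside the sill.
- **Shuttle home:** it stopped hard with about 19 N after about 108 mm from the lane, which is the distance to fully home.
- **Everything else:** the final pictures show the other two dies inside their lanes and the sample on the pad. The tins, tape and wax block look undisturbed. The tray blanks were mostly out of frame, but the arm did not come down near them.

No check failed. I did not measure the height of the die's near edge under the lip; I judged that only from the picture.

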